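# Set the labeller's end guide and clamp it to the click

## Task

Set the bottle labeller up for this bottle: slide the end guide along its rail so that it gently pushes the lying bottle lengthwise until the mouth is home against the fixed neck stop, with the guide's pad still up against the bottle's base. Holding that position, clamp the guide by turning its torque-limiting knob clockwise until it slips and clicks two or three times, then stop and let go. Do not press hard on the glass and leave the other things on the table where they are.

Things in the scene. Friction and masses are not known exactly. Their poses are not given: they have to be found in the camera images.
- labeller: bench bottle labeller, 290 x 480 x 200 mm, fixed to the table; two rollers lie along its y between a black side plate (y = +245 mm) and the grey drive housing (y = -140 to -230 mm). Origin: on the table under its centre; x from its front (the robot's side) to its back, y along the rollers from housing to side plate, z up. From 150 mm up, all within 90 mm of the knob is free
- neck_stop (a point): centre of the flat face of the fixed white neck stop (24 mm disc) on the housing, on the bottle's axis, 94 mm above the table; the face looks along the labeller's +y; axes as the labeller's
- bottle: half-size wine bottle, 62 mm diameter, 240 mm long, 0.3 to 0.5 kg, lying loose in the trough between the two rollers with its axis along the labeller's y; origin at the centre of its base, the mouth 240 mm along its own -y. It starts 6 to 25 mm short of the neck stop and slides lengthwise with 2 to 5 N
- bottle_mouth (a point): centre of the end of the bottle's neck, which must meet the neck stop
- guide: end guide: 40 x 40 mm aluminium clamp block on the square rail along the labeller's front, with an arm that carries a pad behind the bottle's base, and the knob on top. Until clamped it slides along the labeller's y with about 3 N. Origin: on the rail's axis below the knob, 115 mm above the table; axes as the labeller's. It starts 40 to 85 mm from its final place and must move towards -y
- guide_pad (a point): centre of the white pad's face (38 mm disc) that meets the bottle's base, 24 mm along -y and 85 mm along +x from the guide's origin
- stud: clamp screw, upright on the guide; its top with a small black index line shows in the middle of the knob. x along the index line, z up, origin on the knob's axis 151 mm above the table. Turned clockwise (from above) it lowers the foot, 8 mm a turn, with about 0.35 N m until the foot meets the rail after an unknown 0.1 to 1.6 rad; then it tightens up within 0.5 rad more
- knob_top (a point): centre of the top of the round black torque-limiting knob, 183 mm above the table; 42 mm diameter, 30 mm tall, on a 22 mm neck, the guide's block at 142 mm below it. It drives the screw through a spring clutch with 16 clicks a turn (0.39 rad each): at about 0.55 N m the clutch slips, and at each click the torque falls to nearly nothing and rises again. It turns endlessly
- knob_pointer (a point): outer end of the raised pointer rib on the knob's top, 20 mm from its axis. Until the clutch slips it stands over the screw's index line (the stud's +x); each click leaves it 0.39 rad further clockwise of that line
- foot: steel clamp foot (14 x 34 mm) inside the guide's block, driven down on the rail by the screw; hidden. Once the clutch has slipped it presses with 150 to 200 N and the guide can no longer be slid by hand
- rail: the square steel guide rail, 16 x 16 x 382 mm, along the labeller's front; origin at its middle, 115 mm above the table
- spare_bottle: standing bottle of the same kind, 62 mm diameter, 240 mm tall, origin under its base: leave alone
- soda_can: standing drink can, 66 mm diameter, 120 mm tall, origin under its base: leave alone
- screwdriver: screwdriver lying on the table in front of the labeller: leave alone
- tape_gun: tape gun, about 130 mm long, 90 mm tall: leave alone
- spare_pad: spare white guide pad, 45 x 34 x 8 mm, lying in front of the labeller: leave alone
Mind the look-alikes: they are no part of the job. What is shaped like the bottle but yellow is not meant.

How it is judged:
On the way, in this order (a step that is already met when the one before it is completed fails the run):
1. the guide has pushed the bottle home: mouth against the neck stop, pad against the base (y of bottle_mouth in the frame of neck_stop below 0.0015 m and y of guide_pad in the frame of bottle below 0.0015 m), for 0.2 s.
2. the knob has slipped at least two clicks clockwise at its set torque (x of knob_pointer in the frame of stud below 0.0165 m and y of knob_pointer in the frame of stud below 0 m and contact force between foot and rail above 100 N), for 0.1 s.
At the end, for the whole second after the job is handed in: the bottle lies at rest in the rollers with its mouth within 1.5 mm of the neck stop and the guide's pad within 1.5 mm of its base; the foot holds the rail with more than 100 N; the knob has slipped at least two clicks clockwise past the screw's index line and fewer than five (all of step 1 and all of step 2 and z of bottle in the frame of labeller between 0.09 and 0.099 m and angle between the y axis of bottle and the y axis of labeller, either way round below 0.06 rad and linear speed of bottle below 0.01 m/s); the robot touches nothing.
It fails at once if the guide presses on the glass bottle with more than 18 N (contact force between guide and bottle above 18 N).
It fails at once if the knob is clicked on past the fourth click (x of knob_pointer in the frame of stud below -0.0055 m).
It fails at once if a bystander is pushed more than 20 mm (distance of any of spare_bottle, soda_can, screwdriver, tape_gun, spare_pad from where it was at the start of the episode above 0.02 m).
It also fails if it takes over 64 s, if anything falls off the work surface, if the arm or the gripper's body presses on something with over 40 N, if the wrist force passes 120 N, or if a joint passes its speed limit or range.

## Robot

A 6-joint arm with a two-finger parallel gripper is mounted at the origin on the work surface. World frame = base frame: x ahead of the robot, y to its left, z up, the work surface at z = 0. Lengths are in m, angles in rad, forces in N, time in s.
With the tool pointing down it reaches from about 0.375 to 0.9 m from the base axis. Payload 3.1 kg.
Tool frame: the origin (TCP) lies at the centre of the arm's flange, where the gripper is bolted on; the fingertips stand robot.tip_extent ahead of it and the grasp point (between the pads) lies 164 mm ahead of it (robot.tip_extent is the distance from the TCP to the fingertips, in m); z points along the fingers, y is the line along which they close (so a half turn about z gives the same grasp; the last joint's range is limited). The gripper opens to 87 mm and grips with 3 to 60 N. Pads are 19 mm wide; open, the fingers measure 117 mm over their backs; the gripper's body (75 mm by 190 mm) begins 51 mm behind the grasp point.
Start: joints at [-1.415, 0.527, 1.433, -0, 1.181, -0.178], TCP at [0.205, -0.59, 0.405] pointing down, gripper open.
Joint ranges: [-3.08, 3.08], [-0.75, 2.2], [0.22, 2.44], [-1.43, 4.57], [0, 2.65], [-2.85, 2.85]. Speed limits (rad/s): [2.79, 2.79, 3.14, 3.14, 3.14, 3.14].

## Interface

Orientations are given as a unit quaternion [x, y, z, w].
In Python, from rig import get_obs, camera, hand_in, cut_out, robot gives the robot as it stands.
- The arm moves only by the tool step_arm, never from a script. Its argument "rows" is a list of rows, each a list of 6 numbers: the shift along the world's x, y, z in m, then the turn, a rotation vector about the world's x, y, z in degrees. A call has 1 to 12 rows; each row shifts and turns the commanded pose from where the row before left it; what a row does not reach is not made up. A row lasts 1/8 s, in which the tool goes at most 62.5 mm and 10.7 degrees, less where a joint would pass 70% of its speed; a pose out of reach is approached as far as the arm can. A call is refused whole if a number of a shift passes 0.0625 or a number of a turn 10.7, either way. A call with a gripper value outside its range is refused whole. "jaw" is the finger opening in m, from 0 to 0.087, set as the call begins (left out, the last holds). The fingers move at their own pace and stop on an object; "squeeze" is the grip in N (left out, the last holds). Time passes only in rows, so rows that do not move let the fingers close. It gives the time, the measured TCP pose, the force, the opening and the grip force at its end, in the units of the state.
- get_obs(): the state, without advancing time (a new reading comes with each control period).
- camera(name): name is "scene" or "top"; returns a dict with "pixels" (420x560x3 uint8, blue, green, red), "depth" (420x560 float32, m along the optical axis (not along the pixel's ray), 0 where there is no reading), "fov_y" (degrees; the focal length in pixels is half the picture's height over the tangent of half this angle, whatever the lens; pixels are square), "cx", "cy" (the principal point, pixels), "extrinsics" (4x4, takes a point from camera to world coordinates). Camera axes: x right, y up, looking along -z (the intrinsics and any distortion apply to the point x, -y, -z); pixel columns grow to the right and rows downward; lengths in m; the calibration is good to about 2 mm. A picture is of the moment at which its call begins.
- hand_in(): hands the job in; it is judged then, once.
Trained networks look in the newest picture that a camera, given by its name, has taken for a name from the list of things; names that differ only in an ending like _2 or _b are one class to them, and where a whole thing is asked for, a point or a joint stands for the part that bears it (a point fixed in the world has none). Each returns a list of dicts, best first, with "confidence" (0 to 1); they miss things now and then, are a little off and sometimes report something else, mostly with a low value. They report only what shows in the picture. A call takes as long as a camera call. They do not tell look-alikes from the thing itself.
- cut_out(label, camera): "region" (420x560 bool, what is visible of it) and "extent" ([centre column, centre row, width, height] in pixels, round what is visible of it).
The state is a dict: "time": time; "q": joint angles; "joint_velocities": joint speeds; "joint_torque": joint torques, N m; "position": TCP position; "tool_rot": TCP orientation; "ft_force": force on the tool from outside, world axes, zero at the start; "moment": the same for the moment, N m; "grip_width": finger opening in m; "grip_force": force on a finger pad.
Only numpy, scipy, OpenCV 4.12 (cv2) and the standard library are available. Lean on these libraries where they do the work, as an engineer would, in place of code of your own. Each camera call takes 0.05 s, during which the arm holds its last target. There are 200 camera calls.

## Working session

There is one attempt and no reset: what is moved stays moved. The work goes in short steps, Python scripts to look and compute and a tool call to move; the robot and the scene stay as the last step left them, time stands still between calls to the robot, and variables do not carry over. Pictures are saved under pics/ and viewed, at most 10 in all, crops included, and the job is handed in when it is done.

Besides the shell and the picture viewer there is one more tool, called after "Emit:" by a JSON object that holds its "method" and its "body". step_arm: Moves the arm, as the interface text tells. Its arguments: {"type":"object","properties":{"rows":{"type":"array"},"jaw":{"type":"number"},"squeeze":{"type":"number"}},"required":["rows"]}

```bash
mkdir -p pics; cat > h.py <<'E'
import numpy as np, cv2
from rig import get_obs, camera, hand_in, cut_out, robot
def ray(c,u,v):
    f=210/np.tan(np.radians(c["fov_y"])/2); return f
def pts(c,mask):
    f=ray(c,0,0); v,u=np.nonzero(mask&(c["depth"]>0)); d=c["depth"][v,u]
    p=np.stack([(u-c["cx"])/f*d,-(v-c["cy"])/f*d,-d,np.ones_like(d)])
    return (c["extrinsics"]@p)[:3].T
def proj(c,P):
    f=ray(c,0,0); p=np.linalg.inv(c["extrinsics"])@np.r_[P,1]
    return c["cx"]+f*p[0]/-p[2], c["cy"]-f*p[1]/-p[2]
E
python3 - <<'E'
from h import *
C={n:camera(n) for n in("scene","top")}
for n,c in C.items():
    cv2.imwrite(f"pics/{n}.png",c["pixels"]); print(n,{k:v for k,v in c.items() if k not in("pixels","depth")})
    for l in "labeller bottle guide knob_top guide_pad neck_stop stud rail spare_bottle soda_can screwdriver tape_gun spare_pad".split():
        for r in cut_out(l,n)[:3]:
            p=pts(c,r["region"]); print(l,round(r["confidence"],2),np.round(r["extent"]),np.median(p,0).round(3) if len(p) else None, p.max(0).round(3) if len(p) else None)
print(robot.tip_extent,get_obs())
E
```

```text
scene {'fov_y': 44.017610450187185, 'cx': 274.36138823124395, 'cy': 206.97911306856236, 'extrinsics': array([[ 0.11073062, -0.74094793,  0.66237066,  1.56610662],
       [ 0.99382468,  0.07775121, -0.07916598, -0.04513484],
       [ 0.00715775,  0.66704641,  0.74498178,  1.32406617],
       [ 0.        ,  0.        ,  0.        ,  1.        ]])}
labeller 0.88 [254. 267. 175. 114.] [ 0.707 -0.02   0.109] [0.887 0.264 0.207]
labeller 0.68 [252. 257.  88.  24.] [0.678 0.02  0.114] [0.761 0.133 0.207]
bottle 0.98 [254. 259.  86.  26.] [0.678 0.015 0.113] [0.758 0.133 0.203]
bottle 0.63 [324. 176.  24.  55.] [0.334 0.274 0.052] [0.408 0.353 0.07 ]
guide 0.95 [308. 234.  15.  52.] [0.598 0.166 0.137] [0.688 0.231 0.19 ]
knob_top 0.63 [310. 215.  15.  15.] [0.591 0.172 0.178] [0.604 0.231 0.188]
guide_pad 0.91 [307. 233.  12.  51.] [0.598 0.168 0.139] [0.688 0.208 0.19 ]
guide_pad 0.38 [253. 265. 176. 117.] [ 0.707 -0.02   0.109] [0.887 0.265 0.207]
neck_stop 0.79 [253. 265. 175. 119.] [ 0.706 -0.019  0.108] [0.887 0.266 0.207]
neck_stop 0.49 [254. 257.  91.  24.] [0.678 0.018 0.113] [0.759
[... 2361 characters left out ...]
2 {'time': 1.4, 'q': array([-1.41451493e+00,  5.27492339e-01,  1.43271110e+00,  2.15538722e-05,
        1.18137088e+00, -1.78527501e-01]), 'joint_velocities': array([ 0.00114242, -0.0003307 , -0.00057328, -0.00027483,  0.00061661,
        0.00102207]), 'joint_torque': array([ 5.64693182e-04, -4.40011132e+01, -1.76981628e+01,  6.34326297e-02,
        5.05365408e-02, -1.58155558e-05]), 'position': array([ 0.20537832, -0.59026825,  0.40474957]), 'tool_rot': array([9.86021249e-01, 1.66619614e-01, 9.86750838e-06, 9.27622824e-06]), 'ft_force': array([0.43426989, 0.28108739, 0.69059994]), 'moment': array([ 0.01041908,  0.01853046, -0.00559142]), 'grip_force': 0.0, 'grip_width': 0.08701263440471953}
```

```bash
python3 - <<'E'
from h import *
a=cv2.imread("pics/top.png")[95:285,190:390]; b=cv2.imread("pics/scene.png")[180:340,150:350]
cv2.imwrite("pics/t_big.png",cv2.resize(a,None,fx=4,fy=3.15*4/4,interpolation=cv2.INTER_CUBIC)[:598] if 0 else cv2.resize(a,None,fx=3.1,fy=3.1,interpolation=cv2.INTER_CUBIC))
cv2.imwrite("pics/s_big.png",cv2.resize(b,None,fx=3.7,fy=3.7,interpolation=cv2.INTER_CUBIC))
for n in("scene","top"):
    c=camera(n)
    p=pts(c,np.ones((420,560),bool))
    # rail: yaw
    r=pts(c,cut_out("rail",n)[0]["region"]); r=r[(r[:,2]>.115)&(r[:,2]<.135)&(r[:,1]<.13)]
    vx,vy,x0,y0=cv2.fitLine(r[:,:2].astype(np.float32),cv2.DIST_HUBER,0,.01,.01).ravel()
    print(n,"rail dir",vx,vy,x0,y0,np.median(r[:,2]),"n",len(r))
    k=p[(abs(p[:,2]-.183)<.008)&(abs(p[:,0]-.58)<.05)&(abs(p[:,1]-.172)<.05)]
    print("knob n",len(k),k.min(0).round(4),k.max(0).round(4),k.mean(0).round(4))
    (cx,cy),rad=cv2.minEnclosingCircle(k[:,:2].astype(np.float32)); print(cx,cy,rad)
    B=cut_out("bottle",n)[0]; q=pts(c,B["region"])
    q=q[(q[:,2]>.08)&(q[:,2]<.135)]
    print("bottle",q.min(0).round(4),q.max(0).round(4), np.percentile(q,[1,99],axis=0).round(4))
    for y in np.arange(-.13,.15,.02):
        s=q[abs(q[:,1]-y)<.01]
        if len(s): i=s[:,2].argmax(); print(round(y,2),len(s),s[i].round(4),end=";")
    print()
    # pad white pixels
    m=np.zeros((420,560),bool)
E
```

```text
scene rail dir 0.007377633 -0.99997276 0.5837961 -0.0010609062 0.12202683635055589 n 517
knob n 116 [0.5613 0.1551 0.1756] [0.6044 0.1926 0.1877] [0.584  0.1733 0.181 ]
0.5831937789916992 0.17091688513755798 0.021961279213428497Traceback (most recent call last):
  File "<stdin>", line 17, in <module>
    return umr_minimum(a, axis, None, out, keepdims, initial, where)
ValueError: zero-size array to reduction operation minimum which has no identity
```

View pics/t_big.png

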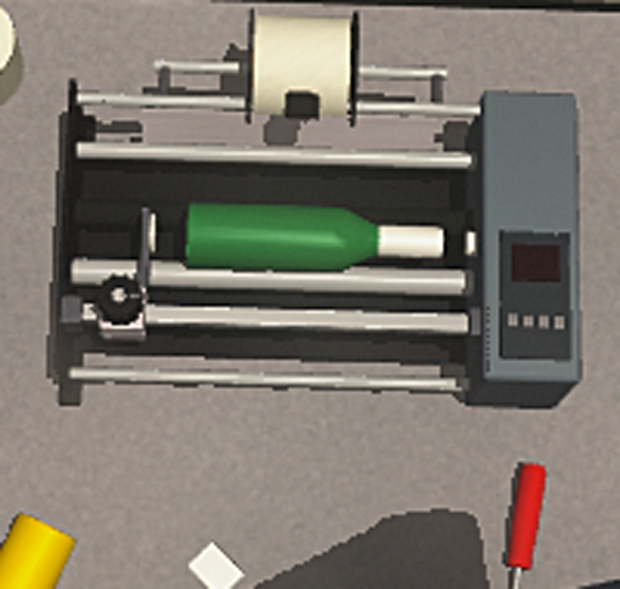

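View pics/s_big.png

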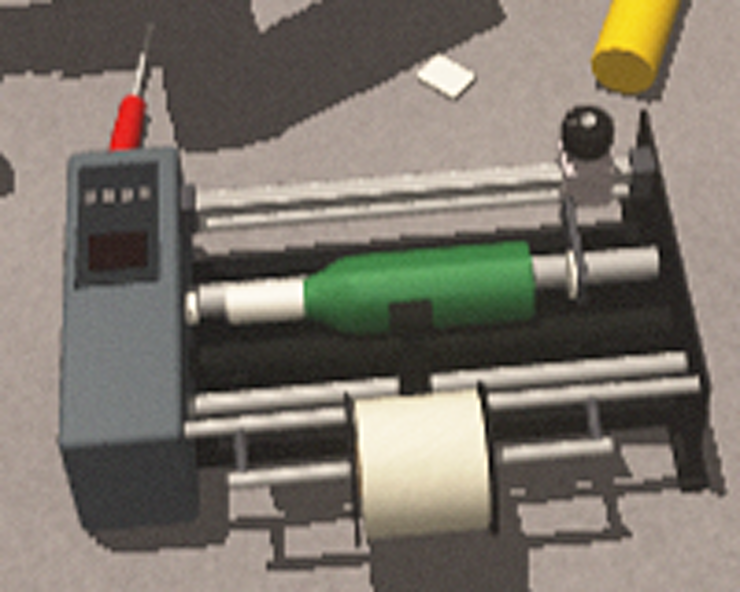

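```bash
python3 - <<'E'
from h import *
for n in("top",):
    c=camera(n); p=pts(c,np.ones((420,560),bool))
    r=pts(c,cut_out("rail",n)[0]["region"]); r=r[(r[:,2]>.113)&(r[:,2]<.135)&(r[:,1]<.13)]
    vx,vy,x0,y0=cv2.fitLine(r[:,:2].astype(np.float32),cv2.DIST_HUBER,0,.01,.01).ravel()
    print(n,"rail",vx,vy,x0,y0,np.median(r[:,2]),len(r))
    k=p[(abs(p[:,2]-.183)<.012)&(abs(p[:,0]-.58)<.03)&(abs(p[:,1]-.172)<.03)]
    print("knob",len(k),k.min(0).round(4),k.max(0).round(4),cv2.minEnclosingCircle(k[:,:2].astype(np.float32)),k.mean(0),np.median(k[:,2]))
    q=pts(c,cut_out("bottle",n)[0]["region"]); q=q[(q[:,2]>.08)&(q[:,2]<.135)]
    print("bottle",np.percentile(q,[0,1,99,100],axis=0).round(4).tolist())
    # roof of bottle body axis
    b=q[(q[:,2]>.12)]; print("ridge",b.mean(0), cv2.fitLine(b[:,:2].astype(np.float32),cv2.DIST_HUBER,0,.01,.01).ravel())
    print([np.round(proj(c,np.array(P)),1).tolist() for P in[(.583,.171,.183),(.583,.171,.17)]])
    d=c["pixels"]; print(d[184:200,220:240].mean(2).astype(int))
E
```

```text
top rail 0.0021225952 -0.99999774 0.57965726 -0.008683687 0.12320716718700409 549
knob 168 [0.5609 0.1551 0.1714] [0.6003 0.1943 0.1887] ((0.5802031755447388, 0.17438755929470062), 0.021372510120272636) [0.57986472 0.17366816 0.18058096] 0.1806169525493928
bottle [[0.6336, -0.1163, 0.0814], [0.6351, -0.1107, 0.09], [0.6922, 0.1182, 0.1305], [0.6962, 0.1196, 0.1348]]
ridge [0.66501328 0.04538234 0.12422654] [ 0.00756777 -0.9999714   0.66501325  0.04538234]
[[229.3, 189.2], [229.6, 190.5]]
[[164 165 168 175 176  83  18  37  50  47  31 109 191  70  80  91  86  63
  145 183]
 [148 149 148  84  56  32  30  30  34  31  28  37  54  40  69  82  87  61
  132 164]
 [ 86 115 115  26  32  34  37  36  34  33  37  36  32  30  41  81  87  59
  113 141]
 [ 24  30  34  34  38  35  32  25  21  27  35  36  38  33  37 117 103  44
   38  48]
 [ 38  39  34  41  39  32  44 164 203 153  24  35  36  34  31  99 237  36
   23  24]
 [ 43  39  39  40  37  50 164 208 202 150  42  29  52  48  47  53 145  48
   38  37]
 [ 43  34  42  38  37  39 116 207 196 152 147  51 134 121 116  56  83  86
   35  41]
 [ 28  32  42  41  38  38 100 216 208 205  55  32  46  44  42  32 116  88
   31  38]
 [ 29  36  36  45  39  36  39  63  91  64  29  38  41  39  32  53 175  62
   16  23]
 [ 78  51  32  48  42  41  37  37  41  36  39  41  43  44  29  28  84 162
  145 169]
 [ 72  60  23  34  46  44  45  42  42  40  44  44  46  35  22  26 111 206
  194 196]
 [ 66  78  60  33  36  47  45  46  43  47  47  46  36  33  20  44 122 197
  188 185]
 [190  75  84  39  26  34  36  44  42  40  36  31  26  26  71 239 113 199
  191 187]
 [218  75  81  44  20  26  36  34  32  35  39  32  21  10  73 233 101 208
  204 201]
 [ 76  73 155  75  53  37  17  26  26  23  24  17  33  76 224 225  95 187
  174 176]
 [ 46  58 177 226 224 220  23  18  39  55  15  66 231 219 224 222  82  83
   86  87]]
```

Emit:
{"method": "step_arm", "body": {"rows": [[0,0,0.03,0,0,0],[0,0,0.03,0,0,0],[0.015,0.03,0.02,0,0,0],[0.025,0.05,0,0,0,10],[0.025,0.05,0,0,0,10],[0.025,0.05,0,0,0,10],[0.025,0.05,0,0,0,10],[0.025,0.05,0,0,0,10],[0.025,0.05,0,0,0,10],[0.025,0.05,0,0,0,10],[0.025,0.05,0,0,0,10],[0.025,0.05,0,0,0,10]], "jaw": 0.087}}

```text
time: 3.2
position: [0.4459, -0.1086, 0.4851]
tool_rot: [0.577, 0.817, 0.0, 0.001]
ft_force: [0.8, -0.7, -0.8]
grip_width: 0.0869
grip_force: 0.0
```

Emit:
{"method": "step_arm", "body": {"rows": [[0.0194,0.0402,0,0,0,10.1],[0.0194,0.0402,0,0,0,10.1],[0.0194,0.0402,0,0,0,10.1],[0.0194,0.0402,0,0,0,10.1],[0.0194,0.0402,0,0,0,10.1],[0.0194,0.0402,0,0,0,10.1],[0.0192,0.0402,0,0,0,10.1],[0,0,-0.03,0,0,0],[0,0,-0.03,0,0,0],[0,0,-0.03,0,0,0],[0,0,0,0,0,0],[0,0,0,0,0,0]]}}

```text
time: 4.7
position: [0.5815, 0.1711, 0.3958]
tool_rot: [0.001, 1.0, 0.0, 0.001]
ft_force: [-0.3, 0.8, -0.0]
grip_width: 0.087
grip_force: 0.0
```

```bash
python3 - <<'E'
from h import *
o=get_obs();print(o["q"].round(3),o["position"].round(4),o["tool_rot"].round(4),o["ft_force"].round(2),o["moment"].round(3))
c=camera("scene");b=c["pixels"]; cv2.imwrite("pics/s2.png",cv2.resize(b[130:270,240:400],None,fx=4,fy=4,interpolation=cv2.INTER_CUBIC))
E
```

```text
[ 0.102  0.512  1.492 -0.     1.136 -1.467] [0.5815 0.1711 0.3958] [1.1e-03 1.0e+00 1.0e-04 9.0e-04] [-0.32  0.81 -0.  ] [ 0.061 -0.121  0.021]
```

View pics/s2.png

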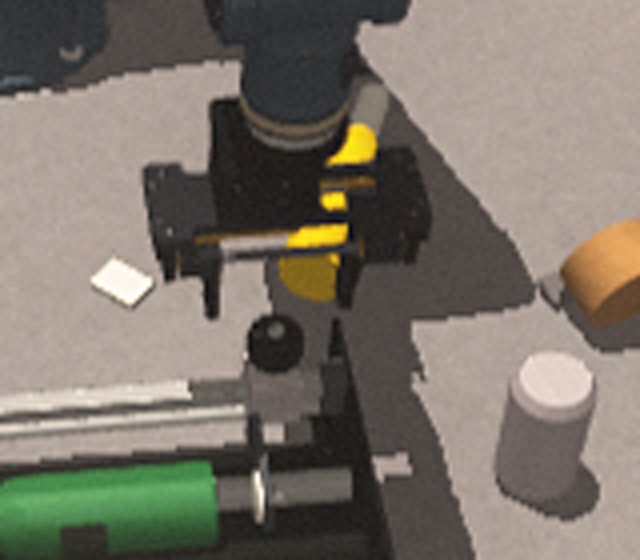

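Emit:
{"method": "step_arm", "body": {"rows": [[0,0,-0.02,0,0,0],[0,0,-0.02,0,0,0],[0,0,-0.015,0,0,0],[0,0,-0.005,0,0,0],[0,0,0,0,0,0]]}}

```text
time: 5.38
position: [0.5812, 0.1711, 0.335]
tool_rot: [0.001, 1.0, 0.0, 0.0]
ft_force: [0.2, 1.0, -0.1]
grip_width: 0.0873
grip_force: 0.0
```

Emit:
{"method": "step_arm", "body": {"rows": [[0,0,0,0,0,0],[0,0,0,0,0,0],[0,0,0,0,0,0],[0,0,0,0,0,0],[0,0,0,0,0,0],[0,0,0,0,0,0],[0,0,0,0,0,0],[0,0,0,0,0,0]], "jaw": 0.03, "squeeze": 25}}

```text
time: 6.38
position: [0.581, 0.1714, 0.3348]
tool_rot: [0.001, 1.0, 0.0, 0.0]
ft_force: [0.7, 1.8, 0.7]
grip_width: 0.0418
grip_force: 25.0
```

Emit:
{"method": "step_arm", "body": {"rows": [[0,0,0,0,0,0],[0,0,0,0,0,0],[0,0,0,0,0,-10],[0,0,0,0,0,-10],[0,0,0,0,0,-10],[0,0,0,0,0,-10],[0,0,0,0,0,-10],[0,0,0,0,0,-10],[0,0,0,0,0,-10],[0,0,0,0,0,-10],[0,0,0,0,0,-10],[0,0,0,0,0,0]], "jaw": 0.06}}

```text
time: 7.88
position: [0.581, 0.1709, 0.3347]
tool_rot: [0.707, 0.707, -0.0, 0.0]
ft_force: [0.6, 0.1, -0.6]
grip_width: 0.0599
grip_force: 0.0
```

Emit:
{"method": "step_arm", "body": {"rows": [[0,0,0,0,0,0],[0,0,0,0,0,0],[0,0,0,0,0,0],[0,0,0,0,0,0],[0,0,0,0,0,0],[0,0,0,0,0,0]], "jaw": 0.03}}

```text
time: 8.62
position: [0.5806, 0.1711, 0.3347]
tool_rot: [0.708, 0.706, -0.001, -0.0]
ft_force: [-2.9, 0.8, 0.9]
grip_width: 0.0415
grip_force: 25.0
```

```bash
python3 - <<'E'
from h import *
o=get_obs();print(o["q"].round(3),o["position"].round(5),o["tool_rot"].round(4),o["ft_force"].round(2),o["moment"].round(3))
E
```

```text
[ 0.102  0.586  1.549 -0.     1.007  0.104] [0.58059 0.17115 0.3347 ] [ 7.077e-01  7.065e-01 -5.000e-04 -4.000e-04] [-2.93  0.75  0.92] [-0.101  0.373  0.044]
```

Emit:
{"method": "step_arm", "body": {"rows": [[-0.0005,0,0,0,0,0],[0,0,0,0,0,0],[0,0,0,0,0,0]]}}

```text
time: 9.0
position: [0.5804, 0.1711, 0.3347]
tool_rot: [0.708, 0.706, -0.0, -0.0]
ft_force: [-1.9, -0.9, 1.9]
grip_width: 0.0414
grip_force: 25.0
```

Emit:
{"method": "step_arm", "body": {"rows": [[-0.0005,0,0,0,0,0],[0,0,0,0,0,0],[0,0,0,0,0,0]]}}

```text
time: 9.38
position: [0.5802, 0.1711, 0.3347]
tool_rot: [0.708, 0.706, 0.0, 0.0]
ft_force: [-1.1, -0.3, 0.4]
grip_width: 0.0417
grip_force: 25.0
```

Emit:
{"method": "step_arm", "body": {"rows": [[0,0,0,0,0,0],[0,0,0,0,0,0],[0,0,0,0,0,10],[0,0,0,0,0,10],[0,0,0,0,0,10],[0,0,0,0,0,10],[0,0,0,0,0,10],[0,0,0,0,0,10],[0,0,0,0,0,10],[0,0,0,0,0,10],[0,0,0,0,0,10],[0,0,0,0,0,0]], "jaw": 0.06}}

```text
time: 10.88
position: [0.5802, 0.1712, 0.3349]
tool_rot: [0.002, 1.0, 0.0, 0.0]
ft_force: [-0.8, -0.0, -0.4]
grip_width: 0.0598
grip_force: 0.0
```

Emit:
{"method": "step_arm", "body": {"rows": [[0,0,0,0,0,0],[0,0,0,0,0,0],[0,0,0,0,0,0],[0,0,0,0,0,0],[0,0,0,0,0,0],[0,0,0,0,0,0]], "jaw": 0.03}}

```text
time: 11.62
position: [0.58, 0.1712, 0.3348]
tool_rot: [0.001, 1.0, 0.0, 0.0]
ft_force: [-0.1, 2.0, 0.3]
grip_width: 0.0413
grip_force: 25.0
```

```bash
python3 - <<'E'
from h import *
o=get_obs();print(o["q"].round(3),o["position"].round(5),o["tool_rot"].round(4),o["ft_force"].round(2),o["moment"].round(3))
E
```

```text
[ 0.102  0.585  1.551  0.     1.005 -1.466] [0.58001 0.17121 0.33478] [1.1e-03 1.0e+00 1.0e-04 1.0e-04] [-0.11  1.96  0.31] [ 0.253 -0.153 -0.033]
```

Push: 24 mm, then another 12, slowly.

Emit:
{"method": "step_arm", "body": {"rows": [[0,-0.002,0,0,0,0],[0,-0.002,0,0,0,0],[0,-0.002,0,0,0,0],[0,-0.002,0,0,0,0],[0,-0.002,0,0,0,0],[0,-0.002,0,0,0,0],[0,-0.002,0,0,0,0],[0,-0.002,0,0,0,0],[0,-0.002,0,0,0,0],[0,-0.002,0,0,0,0],[0,-0.002,0,0,0,0],[0,-0.002,0,0,0,0]]}}

```text
time: 13.12
position: [0.58, 0.147, 0.3348]
tool_rot: [0.001, 1.0, -0.0, 0.0]
ft_force: [0.0, 2.4, -0.4]
grip_width: 0.0412
grip_force: 25.0
```

Emit:
{"method": "step_arm", "body": {"rows": [[0,-0.0015,0,0,0,0],[0,-0.0015,0,0,0,0],[0,-0.0015,0,0,0,0],[0,-0.0015,0,0,0,0],[0,-0.0015,0,0,0,0],[0,-0.0015,0,0,0,0],[0,-0.0015,0,0,0,0],[0,-0.0015,0,0,0,0]]}}

```text
time: 14.12
position: [0.5799, 0.136, 0.3348]
tool_rot: [0.001, 1.0, 0.001, 0.0]
ft_force: [0.7, 6.6, 0.1]
grip_width: 0.0411
grip_force: 25.0
```

```bash
python3 - <<'E'
from h import *
o=get_obs();print(o["position"].round(5),o["ft_force"].round(2),o["moment"].round(3))
c=camera("top");b=c["pixels"]; cv2.imwrite("pics/t2.png",cv2.resize(b[130:230,210:360],None,fx=5,fy=5,interpolation=cv2.INTER_CUBIC))
E
```

```text
[0.57993 0.13599 0.33477] [0.65 6.57 0.13] [ 1.212 -0.205 -0.026]
```

View pics/t2.png

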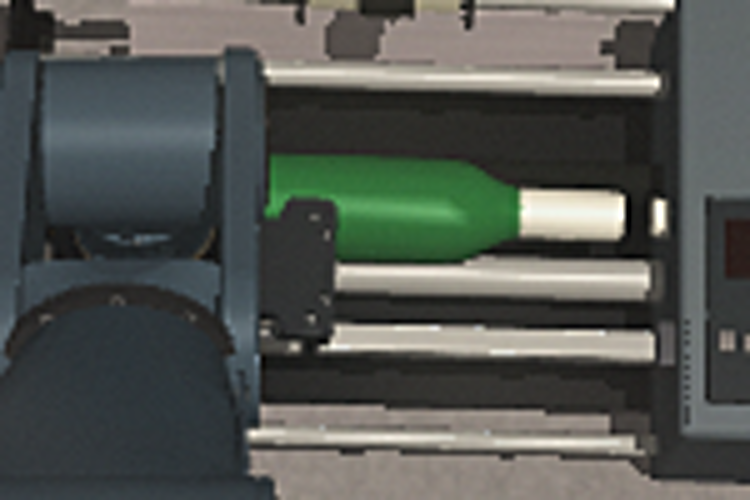

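Emit:
{"method": "step_arm", "body": {"rows": [[0,-0.0012,0,0,0,0],[0,-0.0012,0,0,0,0],[0,-0.0012,0,0,0,0],[0,-0.0012,0,0,0,0],[0,-0.0012,0,0,0,0],[0,-0.0012,0,0,0,0],[0,-0.0012,0,0,0,0],[0,-0.0012,0,0,0,0]]}}

```text
time: 15.18
position: [0.5799, 0.1264, 0.3348]
tool_rot: [0.001, 1.0, 0.001, 0.0]
ft_force: [0.1, 6.4, -0.2]
grip_width: 0.0412
grip_force: 25.0
```

```bash
cat > g.py <<'E'
from h import *
o=get_obs();print(o["position"].round(5),o["ft_force"].round(2),o["moment"].round(3))
c=camera("top");b=c["pixels"]
print(b[168:178,328:344].mean(2).astype(int))
E
python3 g.py
```

```text
[0.57989 0.12643 0.33477] [ 0.07  6.42 -0.25] [ 1.206 -0.221 -0.043]
[[175 171 168 153 110 105 102 102  95  31  25  25  23  23  29  36]
 [208 205 205 201 201 200 197 198 202 200  44  20  41  69  34  42]
 [221 221 220 220 220 220 219 218 222 228  39  16  87 240 224  90]
 [234 233 232 230 230 231 229 231 235 237  32  14 102 250 239  90]
 [240 241 240 240 240 239 240 239 245 248  33  12 105 252 248  89]
 [235 236 237 236 237 238 238 239 245 252  33  11 101 248 247  90]
 [224 225 227 227 226 227 227 228 237 246  33  12  99 245 242  93]
 [204 206 208 210 209 211 212 213 223 229   0  23 118 222 222  94]
 [190 192 189 192 191 192 195 197 204 210   0  27 110 185 108  79]
 [144 147 149 153 158 159 161 165 172 158  14  23  44  72  61  60]]
```

Emit:
{"method": "step_arm", "body": {"rows": [[0,-0.001,0,0,0,0],[0,-0.001,0,0,0,0],[0,-0.001,0,0,0,0],[0,-0.001,0,0,0,0]]}}

```text
time: 15.72
position: [0.5799, 0.1224, 0.3348]
tool_rot: [0.001, 1.0, 0.001, 0.0]
ft_force: [0.3, 7.4, 0.2]
grip_width: 0.0411
grip_force: 25.0
```

Emit:
{"method": "step_arm", "body": {"rows": [[0,-0.0006,0,0,0,0],[0,-0.0005,0,0,0,0]]}}

```text
time: 15.98
position: [0.5799, 0.1213, 0.3348]
tool_rot: [0.001, 1.0, 0.001, 0.0]
ft_force: [0.5, 6.3, 0.0]
grip_width: 0.0413
grip_force: 25.0
```

Emit:
{"method": "step_arm", "body": {"rows": [[0,-0.0005,0,0,0,0],[0,-0.0005,0,0,0,0]]}}

```text
time: 16.23
position: [0.5799, 0.1203, 0.3348]
tool_rot: [0.001, 1.0, 0.001, 0.0]
ft_force: [0.5, 6.8, 0.6]
grip_width: 0.0415
grip_force: 25.0
```

Emit:
{"method": "step_arm", "body": {"rows": [[0,-0.0005,0,0,0,0],[0,-0.0004,0,0,0,0],[0,-0.0004,0,0,0,0]]}}

```text
time: 16.6
position: [0.5799, 0.119, 0.3348]
tool_rot: [0.001, 1.0, 0.001, 0.0]
ft_force: [0.1, 6.4, -0.1]
grip_width: 0.0412
grip_force: 25.0
```

```bash
python3 g.py
```

```text
[0.57991 0.11902 0.33477] [ 0.07  6.43 -0.06] [ 1.159 -0.191 -0.056]
[[179 176 171 163 154 107 107 103  99  95  92  80  18  18  26  40]
 [210 208 206 205 204 201 201 198 198 198 200 199 110  56  33  41]
 [222 222 221 220 220 219 219 219 218 217 218 218 177 224 221  88]
 [233 234 234 233 232 230 230 231 229 228 228 229 184 238 236  88]
 [240 240 241 240 240 239 240 239 238 238 239 238 188 242 248  92]
 [236 236 238 236 237 237 238 237 238 238 239 241 194 232 247  90]
 [224 224 224 225 227 227 228 229 229 229 231 231 190 226 239  93]
 [204 203 208 208 209 210 211 212 214 214 219 219 204 205 220  94]
 [189 185 187 191 192 194 194 196 196 198 200 201 157 170 106  78]
 [144 145 149 152 154 158 160 161 166 167 172 165  64  64  59  62]]
```

Emit:
{"method": "step_arm", "body": {"rows": [[0,-0.0004,0,0,0,0],[0,-0.0004,0,0,0,0]]}}

```text
time: 16.9
position: [0.5799, 0.1185, 0.3348]
tool_rot: [0.001, 1.0, 0.002, 0.0]
ft_force: [-0.9, 7.6, -0.6]
grip_width: 0.0413
grip_force: 25.0
```

Emit:
{"method": "step_arm", "body": {"rows": [[0,-0.0003,0,0,0,0],[0,-0.0003,0,0,0,0]]}}

```text
time: 17.15
position: [0.5799, 0.1183, 0.3348]
tool_rot: [0.001, 1.0, 0.002, 0.0]
ft_force: [0.2, 9.5, -0.3]
grip_width: 0.0416
grip_force: 25.0
```

Emit:
{"method": "step_arm", "body": {"rows": [[0,-0.0003,0,0,0,0],[0,0,0,0,0,0]]}}

```text
time: 17.4
position: [0.5799, 0.1182, 0.3348]
tool_rot: [0.001, 1.0, 0.002, 0.0]
ft_force: [-0.1, 10.0, 0.0]
grip_width: 0.0414
grip_force: 25.0
```

```bash
python3 g.py
```

```text
[0.57987 0.11817 0.3348 ] [-0.07  9.96  0.05] [ 1.723 -0.31   0.02 ]
[[179 176 171 163 154 108 107 105  99  96  94  81  19  10  25  39]
 [210 209 206 206 204 201 202 200 197 196 200 202 166  53  32  40]
 [222 223 222 221 221 221 219 220 218 219 217 217 214 219 219  87]
 [233 234 233 233 232 231 230 230 229 228 229 229 223 235 235  90]
 [241 240 240 240 240 240 241 239 239 238 238 239 227 237 246  89]
 [237 236 238 237 237 237 238 237 238 238 239 239 233 230 246  91]
 [224 224 225 226 226 228 227 229 229 229 230 229 194 225 240  93]
 [203 206 207 208 209 211 211 212 213 215 216 218 202 204 219  96]
 [188 188 186 189 192 191 192 194 197 196 201 203 184 173 105  78]
 [143 147 150 152 155 158 159 161 165 168 172 167  67  64  58  61]]
```

Emit:
{"method": "step_arm", "body": {"rows": [[0,0,0,0,0,0],[0,0,0,0,0,0]], "squeeze": 55}}

```text
time: 17.7
position: [0.5799, 0.1182, 0.3348]
tool_rot: [0.001, 1.0, 0.002, 0.0]
ft_force: [-0.7, 10.3, 0.3]
grip_width: 0.0408
grip_force: 55.0
```

Emit:
{"method": "step_arm", "body": {"rows": [[0,0,0,0,0,-5],[0,0,0,0,0,-5],[0,0,0,0,0,0]]}}

```text
time: 18.08
position: [0.5799, 0.1182, 0.3348]
tool_rot: [0.088, 0.996, 0.002, 0.0]
ft_force: [0.6, 9.3, -0.4]
grip_width: 0.0411
grip_force: 55.0
```

```bash
cat > m.py <<'E'
from rig import get_obs
o=get_obs();print(o["position"].round(4),o["ft_force"].round(1),o["moment"].round(3),o["q"][5].round(3))
E
python3 m.py
```

```text
[0.5799 0.1182 0.3348] [ 0.6  9.3 -0.4] [ 1.727 -0.328  0.25 ] -1.385
```

Emit:
{"method": "step_arm", "body": {"rows": [[0,0,0,0,0,-5],[0,0,0,0,0,-5],[0,0,0,0,0,0]]}}

```text
time: 18.45
position: [0.5799, 0.1182, 0.3348]
tool_rot: [0.175, 0.985, 0.002, -0.0]
ft_force: [0.9, 8.0, -0.5]
grip_width: 0.0411
grip_force: 55.0
```

```bash
python3 m.py
```

```text
[0.5799 0.1182 0.3348] [ 0.9  8.  -0.5] [ 1.776 -0.28   0.217] -1.211
```

Emit:
{"method": "step_arm", "body": {"rows": [[0,0,0,0,0,-5],[0,0,0,0,0,-5],[0,0,0,0,0,0]]}}

```text
time: 18.82
position: [0.5799, 0.1182, 0.3348]
tool_rot: [0.26, 0.966, 0.002, -0.0]
ft_force: [1.3, 9.6, -0.8]
grip_width: 0.0407
grip_force: 55.0
```

```bash
python3 m.py
```

```text
[0.5799 0.1182 0.3348] [ 1.3  9.6 -0.8] [ 1.738 -0.291  0.306] -1.036
```

Emit:
{"method": "step_arm", "body": {"rows": [[0,0,0,0,0,-5],[0,0,0,0,0,-5],[0,0,0,0,0,0]]}}

```text
time: 19.2
position: [0.58, 0.1182, 0.3349]
tool_rot: [0.343, 0.939, 0.002, -0.0]
ft_force: [0.8, 9.8, 0.2]
grip_width: 0.0407
grip_force: 55.0
```

```bash
python3 m.py
```

```text
[0.58   0.1182 0.3349] [0.8 9.8 0.2] [ 1.761 -0.251  0.31 ] -0.862
```

Emit:
{"method": "step_arm", "body": {"rows": [[0,0,0,0,0,-5],[0,0,0,0,0,-5],[0,0,0,0,0,0]]}}

```text
time: 19.58
position: [0.58, 0.1182, 0.335]
tool_rot: [0.423, 0.906, 0.002, -0.0]
ft_force: [1.5, 9.1, 0.7]
grip_width: 0.041
grip_force: 55.0
```

```bash
python3 m.py
```

```text
[0.58   0.1182 0.335 ] [1.5 9.1 0.7] [ 1.76  -0.246  0.402] -0.688
```

Emit:
{"method": "step_arm", "body": {"rows": [[0,0,0,0,0,-5],[0,0,0,0,0,-5],[0,0,0,0,0,0]]}}

```text
time: 19.95
position: [0.58, 0.1182, 0.3351]
tool_rot: [0.501, 0.866, 0.002, -0.001]
ft_force: [0.4, 9.8, 1.0]
grip_width: 0.0409
grip_force: 55.0
```

```bash
python3 m.py
```

```text
[0.58   0.1182 0.3351] [0.4 9.8 1. ] [ 1.722 -0.2    0.464] -0.513
```

Emit:
{"method": "step_arm", "body": {"rows": [[0,0,0,0,0,-4],[0,0,0,0,0,-3.5],[0,0,0,0,0,0]]}}

```text
time: 20.32
position: [0.5799, 0.1183, 0.3352]
tool_rot: [0.557, 0.831, 0.002, -0.001]
ft_force: [-0.2, 10.5, 1.4]
grip_width: 0.0411
grip_force: 55.0
```

```bash
python3 m.py
```

```text
[0.5799 0.1183 0.3352] [-0.2 10.5  1.4] [ 1.693 -0.204  0.058] -0.381
```

Emit:
{"method": "step_arm", "body": {"rows": [[0,0,0,0,0,-4],[0,0,0,0,0,-3.5],[0,0,0,0,0,0]]}}

```text
time: 20.7
position: [0.5799, 0.1183, 0.3351]
tool_rot: [0.61, 0.792, 0.002, -0.001]
ft_force: [0.9, 10.0, 1.6]
grip_width: 0.0407
grip_force: 55.0
```

```bash
python3 m.py
```

```text
[0.5799 0.1183 0.3351] [ 0.9 10.   1.6] [ 1.664 -0.182 -0.081] -0.25
```

Emit:
{"method": "step_arm", "body": {"rows": [[0,0,0,0,0,-4],[0,0,0,0,0,-3.5],[0,0,0,0,0,0]]}}

```text
time: 21.08
position: [0.58, 0.1183, 0.3352]
tool_rot: [0.66, 0.751, 0.002, -0.001]
ft_force: [0.6, 10.0, 2.1]
grip_width: 0.041
grip_force: 55.0
```

```bash
python3 m.py
```

```text
[0.58   0.1183 0.3352] [ 0.6 10.   2.1] [ 1.7   -0.129  0.162] -0.12
```

Emit:
{"method": "step_arm", "body": {"rows": [[0,0,0,0,0,-4],[0,0,0,0,0,-3.5],[0,0,0,0,0,0]]}}

```text
time: 21.45
position: [0.5799, 0.1183, 0.3351]
tool_rot: [0.708, 0.706, 0.002, -0.001]
ft_force: [0.4, 10.3, 2.4]
grip_width: 0.0413
grip_force: 55.0
```

```bash
python3 m.py
```

```text
[0.5799 0.1183 0.3351] [ 0.4 10.3  2.4] [ 1.711 -0.215 -0.122] 0.012
```

Emit:
{"method": "step_arm", "body": {"rows": [[0,0,0,0,0,-4],[0,0,0,0,0,-3.5],[0,0,0,0,0,0]]}}

```text
time: 21.82
position: [0.58, 0.1183, 0.3351]
tool_rot: [0.753, 0.658, 0.002, -0.002]
ft_force: [-0.5, 10.5, 1.7]
grip_width: 0.0409
grip_force: 55.0
```

```bash
python3 m.py
```

```text
[0.58   0.1183 0.3351] [-0.5 10.5  1.7] [ 1.755 -0.168 -0.114] 0.143
```

Emit:
{"method": "step_arm", "body": {"rows": [[0,0,0,0,0,-4],[0,0,0,0,0,-3.5],[0,0,0,0,0,0]]}}

```text
time: 22.2
position: [0.58, 0.1182, 0.3351]
tool_rot: [0.794, 0.608, 0.002, -0.001]
ft_force: [0.5, 9.1, 1.4]
grip_width: 0.0409
grip_force: 55.0
```

```bash
python3 m.py
```

```text
[0.58   0.1182 0.3351] [0.5 9.1 1.4] [ 1.751 -0.198  0.148] 0.273
```

Emit:
{"method": "step_arm", "body": {"rows": [[0,0,0,0,0,-4],[0,0,0,0,0,-3.5],[0,0,0,0,0,0]]}}

```text
time: 22.58
position: [0.58, 0.1182, 0.3351]
tool_rot: [0.832, 0.554, 0.002, -0.002]
ft_force: [0.4, 9.7, 2.7]
grip_width: 0.0406
grip_force: 55.0
```

```bash
python3 m.py
```

```text
[0.58   0.1182 0.3351] [0.4 9.7 2.7] [ 1.712 -0.135  0.007] 0.404
```

Emit:
{"method": "step_arm", "body": {"rows": [[0,0.0004,0,0,0,0],[0,0.0004,0,0,0,0],[0,0,0,0,0,0]]}}

```text
time: 22.95
position: [0.58, 0.1185, 0.3351]
tool_rot: [0.832, 0.555, 0.001, -0.001]
ft_force: [-0.2, 7.9, 2.2]
grip_width: 0.0409
grip_force: 55.0
```

Emit:
{"method": "step_arm", "body": {"rows": [[0,0,0,0,0,0],[0,0,0,0,0,0],[0,0,0,0,0,0],[0,0,0,0,0,0],[0,0,0.02,0,0,0],[0,0,0.04,0,0,0],[0,0,0.05,0,0,0],[-0.03,-0.03,0.04,0,0,0],[-0.05,-0.05,0,0,0,0],[-0.05,-0.06,0,0,0,0],[-0.04,-0.06,0,0,0,0],[0,0,0,0,0,0]], "jaw": 0.087}}

```text
time: 24.45
position: [0.4291, -0.0597, 0.4849]
tool_rot: [0.834, 0.552, -0.001, 0.0]
ft_force: [-0.5, 0.1, 0.1]
grip_width: 0.0869
grip_force: 0.0
```

```bash
python3 - <<'E'
from h import *
A=[]
for n in("top","scene"):
    c=camera(n);b=c["pixels"]
    u,v=map(int,proj(c,np.array([.58,.118,.183]))); A.append(cv2.resize(b[v-20:v+20,u-20:u+20],(390,390),interpolation=cv2.INTER_CUBIC))
    if n=="top": t=cv2.resize(b[150:200,220:360],(780,280)[:2],interpolation=cv2.INTER_CUBIC)
    if n=="top": t=t[:205]
cv2.imwrite("pics/end.png",np.vstack([np.hstack(A),cv2.resize(t,(780,205))]))
E
```

```text
(no output)
```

View pics/end.png

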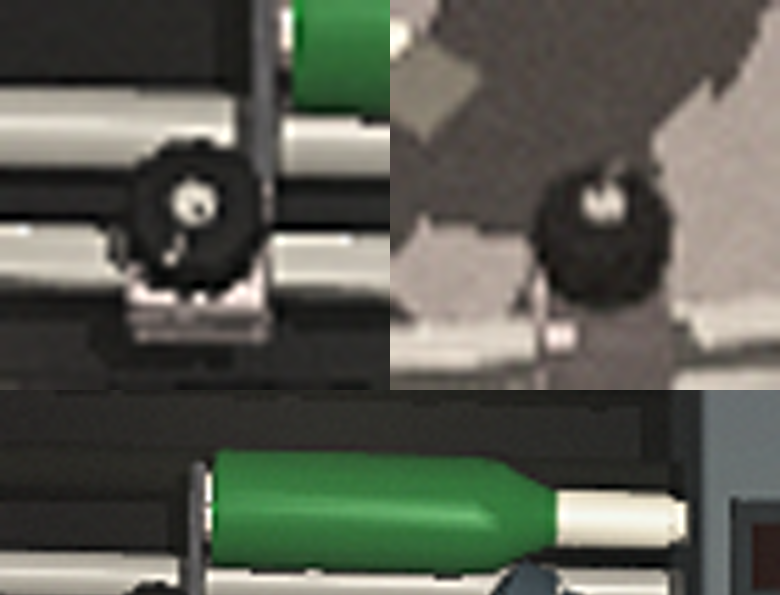

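```bash
python3 -c "
from rig import hand_in; print(hand_in())"
```

```text
the job is handed in; nothing more can be done
None
```

The job is handed in: the bottle's mouth is against the neck stop with the guide's pad on its base, the guide is clamped with three knob clicks, and the robot is clear (no verdict came back).

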